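# Fill the jar-labelling caddy

## Task

Fill the labelling caddy from the things at the front of the bench: stand the two amber jars with bare lids upright in the two square cells, lay the roll of lid stickers flat inside the round ring and the black-capped marker in the long trough. Set each one down rather than dropping it, and leave the small clip-top glass jar, the closed tin, the spatula and the things at the back where they are.

Things in the scene. Friction and masses are not known exactly. Their poses are not given: they have to be found in the camera images.
- jar_insert: Fixed grey insert with cork floors, 180 (x) by 94 mm (y), one of three side by side (98 mm pitch along y, any order) in a fixed plywood caddy 196 x 310 mm, rim 14 mm high. Origin: centre of its underside, 5 mm above the table; z up. Walls 24 mm high, 3 mm thick, floor 3 mm; one cross wall makes two square 86 mm cells, centres at x = +44 and -44 mm, y = 0. Hold a jar over 21 mm above its underside to clear the walls.
- roll_insert: Fixed grey insert with cork floors, 180 (x) by 94 mm (y), one of three side by side (98 mm pitch along y, any order) in a fixed plywood caddy 196 x 310 mm, rim 14 mm high. Origin: centre of its underside, 5 mm above the table; z up. This one is a flat plate 3 mm thick with a round raised ring at its centre, inner diameter 84 mm, 6 mm high above the plate: the seat of the sticker roll.
- marker_insert: Fixed grey insert with cork floors, 180 (x) by 94 mm (y), one of three side by side (98 mm pitch along y, any order) in a fixed plywood caddy 196 x 310 mm, rim 14 mm high. Origin: centre of its underside, 5 mm above the table; z up. This one is a flat plate 3 mm thick with a long trough at its centre, along its x: inner 152 x 44 mm, lips 6 mm high above the plate.
- jar_a: Loose amber glass jar with a plain black screw lid, round, 68 mm across and 78 mm tall, 0.12 to 0.22 kg; one of the two amber jars of the kit (interchangeable), at the front right of the bench; those far at the back are no part of it. Origin: centre of its underside; z up. Grip it round the upper body or lid (lid 66 mm across).
- jar_b: Loose amber glass jar with a plain black screw lid, round, 68 mm across and 78 mm tall, 0.12 to 0.22 kg; one of the two amber jars of the kit (interchangeable), at the front right of the bench; those far at the back are no part of it. Origin: centre of its underside; z up. Grip it round the upper body or lid (lid 66 mm across).
- roll: Loose roll of white lid stickers lying flat: a plain white ring of paper, brown card core with a hole in the middle, 66 mm across and 30 mm tall, about 0.12 kg. Origin: centre of its underside; z up. Grip it across its 66 mm.
- marker: Loose felt marker, white barrel and black cap, lying flat, 134 mm long (its y axis), 14 mm wide and 14 mm tall, about 18 g. Origin: middle of its underside; z up. Grip it across the barrel at its middle.
- clip_jar: Look-alike that stays: small empty clear glass jar with wire clip lid, 87 x 66 mm and 85 mm tall, loose, about as big as an amber jar. Origin near its middle, on its underside; z up.
- tin: Look-alike that stays: closed round grey-white tin, 68 mm across and 36 mm tall, smooth top without a hole, loose. Origin: centre of its underside; z up.
- spatula: Look-alike that stays: spatula with wooden stick and red blade, 251 mm long (its y axis), 34 mm wide, 11 mm tall, lying flat beyond the work, loose. Origin: near its middle, on its underside; z up.
There are look-alikes about, which are no part of the job. Leave any blue or red look-alike of the roll alone.

How it is judged:
At the end, for the whole second after the job is handed in: Amber jars upright on the floor, one per cell, within 12 mm of its centre in x and y; roll flat in the ring, within 13 mm; marker flat in the trough, within 14 mm lengthwise, 18 mm sideways, 0.25 rad; all released and at rest; clip jar, tin and spatula within 20 mm of their starts (z of jar_a in the frame of jar_insert between -0.002 and 0.008 m and y of jar_a in the frame of jar_insert between -0.012 and 0.012 m and angle between each of jar_a, jar_b, roll's own z axis and vertical below 0.1 rad and z of jar_b in the frame of jar_insert between -0.002 and 0.008 m and y of jar_b in the frame of jar_insert between -0.012 and 0.012 m and ((x of jar_a in the frame of jar_insert between 0.0323 and 0.0563 m and x of jar_b in the frame of jar_insert between -0.0563 and -0.0323 m) or (x of jar_b in the frame of jar_insert between 0.0323 and 0.0563 m and x of jar_a in the frame of jar_insert between -0.0563 and -0.0323 m)) and z of roll in the frame of roll_insert between -0.002 and 0.008 m and horizontal distance between roll and roll_insert below 0.013 m and z of marker in the frame of marker_insert between -0.002 and 0.008 m and x of marker in the frame of marker_insert between -0.014 and 0.014 m and y of marker in the frame of marker_insert between -0.018 and 0.018 m and angle between the y axis of marker and the x axis of marker_insert, either way round below 0.25 rad and angle between marker's own y axis and vertical between 1.45 and 1.69 rad and linear speed of each of jar_a, jar_b, roll, marker below 0.02 m/s and distance of each of clip_jar, tin, spatula from where it was at the start of the episode below 0.02 m); the robot touches nothing.
It fails at once if the clip jar, tin or spatula that does not belong is shifted by 20 mm or more, or tipped (distance of any of clip_jar, tin, spatula from where it was at the start of the episode above 0.02 m or angle between any of clip_jar, tin, spatula's own z axis and vertical above 0.3 rad).
It fails at once if a jar, the roll or the marker is dropped over its insert (falling free with its underside still over 28 mm above the insert's floor) ((horizontal distance between jar_a and jar_insert below 0.1 m and z of jar_a in the frame of jar_insert above 0.031 m and contact force between jar_a and anything else below 0.005 N) or (horizontal distance between jar_b and jar_insert below 0.1 m and z of jar_b in the frame of jar_insert above 0.031 m and contact force between jar_b and anything else below 0.005 N) or (horizontal distance between roll and roll_insert below 0.1 m and z of roll in the frame of roll_insert above 0.031 m and contact force between roll and anything else below 0.005 N) or (horizontal distance between marker and marker_insert below 0.1 m and z of marker in the frame of marker_insert above 0.031 m and contact force between marker and anything else below 0.005 N)).
It also fails if it takes over 120 s, if anything falls off the work surface, if the arm or the gripper's body presses on something with over 40 N, if the wrist force passes 120 N, or if a joint passes its speed limit or range.

## Robot

A 6-joint arm with a two-finger parallel gripper is mounted at the origin on a cart in front of the work surface, level with it; the furniture and walls round the work are solid. World frame = base frame: x ahead of the robot, y to its left, z up, the work surface at z = 0. Lengths are in m, angles in rad, forces in N, time in s.
With the tool pointing down it reaches from about 0.325 to 0.9 m from the base axis. Payload 6.1 kg.
Tool frame: the origin (TCP) lies on the centre line of the jaws, within the pads' length; the fingertips stand 14 mm ahead of it and the grasp point (between the pads) lies 5 mm behind it; z points along the fingers, y is the line along which they close (so a half turn about z gives the same grasp; the last joint's range is limited). The gripper opens to 85 mm and grips with 20 to 120 N. Pads are 22 mm wide; open, the fingers measure 114 mm over their backs; the gripper's body (76 mm by 85 mm) begins 54 mm behind the grasp point. The pads swing forward as they close: fully open they stand 13 mm farther back than shut.
Start: joints at [-1.367, 0.22, 1.526, -0, 1.395, -0.126], TCP at [0.202, -0.591, 0.223] pointing down, gripper open.
Joint ranges: [-2.98, 2.98], [-0.91, 2.08], [0.09, 2.57], [-1.24, 4.39], [0.2, 2.65], [-2.68, 2.68]. Speed limits (rad/s): [2.57, 2.57, 3.01, 3.14, 3.14, 3.14].

## Interface

Orientations are given as a 3x3 rotation matrix whose columns are the frame's x, y, z axes.
In Python, from station import * gives the robot as it stands.
- The arm moves only by the shell command python3 -m handwheel 'ROWS'. ROWS is a JSON object of lists of equal length, an entry for each row: "grip": the opening, from 0 (shut) to 1 (fully open); "offset": the shift along the world's x, y, z in cm, a list of three; "spin": the turn about the world's z in degrees. A call has 1 to 20 rows; each row shifts and turns the commanded pose from where the row before left it; what a row does not reach is not made up. A row lasts 1/10 s, in which the tool goes at most 50 mm and 8.59 degrees, less where a joint would pass 70% of its speed; a pose out of reach is approached as far as the arm can. A call with a gripper value outside its range is refused whole. The fingers move at their own pace and stop on an object; the grip force is fixed at half the most. Time passes only in rows, so rows that do not move let the fingers close. It gives the time, the measured TCP pose, the force, the opening and the grip force at its end, in the units of the state.
- state(): the state, without advancing time (a new reading comes with each control period).
- read_camera(name): name is "scene" or "top" or "wrist"; returns the picture (400x640x3 uint8, red, green, blue); there is no depth.
- calibration(name): a dict with "intrinsics" (3x3 intrinsics, pixels), "rvec" (rotation vector, rad) and "tvec" (3), from world to camera coordinates, as OpenCV has them; the wrist camera has in their place "hand_eye" (4x4, takes a point from camera to tool coordinates, whose origin is the TCP and whose axes are the flange's). Camera axes: x right, y down, z forward; pixel columns grow to the right and rows downward; lengths in m; the calibration is good to about 2 mm. A picture is of the moment at which its call begins: read the wrist's pose just before it. calibration takes no time and is no camera call.
- hand_in(): hands the job in; it is judged then, once.
The state is a dict: "time": time; "joints": joint angles; "qvel": joint speeds; "joint_efforts": joint torques, N m; "eef_pos": TCP position; "eef_rot": TCP orientation; "contact_force": force on the tool from outside, world axes, zero at the start; "ft_torque": the same for the moment, N m; "grip_width": opening from 0.0 (shut) to 1.0 (fully open); "finger_force": force on a finger pad.
Only numpy, scipy, OpenCV 4.12 (cv2) and the standard library are available. Lean on these libraries where they do the work, as an engineer would, in place of code of your own. Each camera call takes 0.05 s, during which the arm holds its last target. There are 200 camera calls.

## Working session

There is one attempt and no reset: what is moved stays moved. The work goes in short steps, Python scripts to look and compute and a shell command to move; the robot and the scene stay as the last step left them, time stands still between calls to the robot, and variables do not carry over. Pictures are saved under pics/ and viewed, at most 14 in all, crops included, and the job is handed in when it is done.

```bash
mkdir -p pics; cat > h.py <<'E'
from station import *
import numpy as np, cv2
def snap(n,f):
    im=read_camera(n); cv2.imwrite('pics/'+f,im[:,:,::-1]); return im
def ray(n,px,s=None):
    c=calibration(n);K=np.array(c['intrinsics'],float)
    d=cv2.undistortPoints(np.array(px,float).reshape(-1,1,2),K,None).reshape(-1,2);d=np.c_[d,np.ones(len(d))]
    if n=='wrist':
        H=np.array(c['hand_eye']);R=np.array(s['eef_rot']);R2=R@H[:3,:3];o=R@H[:3,3]+np.array(s['eef_pos']);return o,d@R2.T
    R=cv2.Rodrigues(np.array(c['rvec'],float))[0];t=np.array(c['tvec'],float).ravel()
    return -R.T@t,d@R
def at(n,px,z,s=None):
    o,d=ray(n,px,s);z=np.broadcast_to(z,len(d));return o+d*((z-o[2])/d[:,2])[:,None]
E
python3 - <<'E'
from h import *
np.set_printoptions(precision=3,suppress=True)
s=state();print(s)
for n in('scene','top','wrist'):
    snap(n,n+'0.png');print(n,calibration(n))
E
```

```text
{'time': 0.0, 'joints': array([-1.367,  0.221,  1.528,  0.   ,  1.395, -0.126]), 'qvel': array([ 0.002, -0.001,  0.001,  0.001, -0.001,  0.001]), 'joint_efforts': array([ -0.002, -49.691, -38.939,  -0.   ,   0.011,   0.   ]), 'eef_pos': array([ 0.202, -0.591,  0.222]), 'eef_rot': array([[ 0.946,  0.324, -0.   ],
       [ 0.324, -0.946,  0.002],
       [ 0.   , -0.002, -1.   ]]), 'contact_force': array([-0.174, -0.024, -0.034]), 'ft_torque': array([-0.01 ,  0.041, -0.032]), 'finger_force': 0.0, 'grip_width': 1.0004293130069781}
scene {'intrinsics': array([[420.6  ,   0.   , 320.455],
       [  0.   , 420.6  , 197.151],
       [  0.   ,   0.   ,   1.   ]]), 'rvec': array([ 1.855, -0.871,  0.58 ]), 'tvec': array([-0.404,  0.22 ,  0.886])}
top {'intrinsics': array([[498.939,   0.   , 325.172],
       [  0.   , 498.939, 194.567],
       [  0.   ,   0.   ,   1.   ]]), 'rvec': array([ 2.135, -2.156,  0.104]), 'tvec': array([-0.004,  0.576,  1.453])}
wrist {'intrinsics': array([[321.026,   0.   , 317.199],
       [  0.   , 321.026, 194.219],
       [  0.   ,   0.   ,   1.   ]]), 'hand_eye': array([[ 0.001, -0.966, -0.26 ,  0.067],
       [ 1.   ,  0.001,  0.   ,  0.001],
       [-0.   , -0.26 ,  0.966, -0.151],
       [ 0.   ,  0.   ,  0.   ,  1.   ]])}
```

View pics/top0.png

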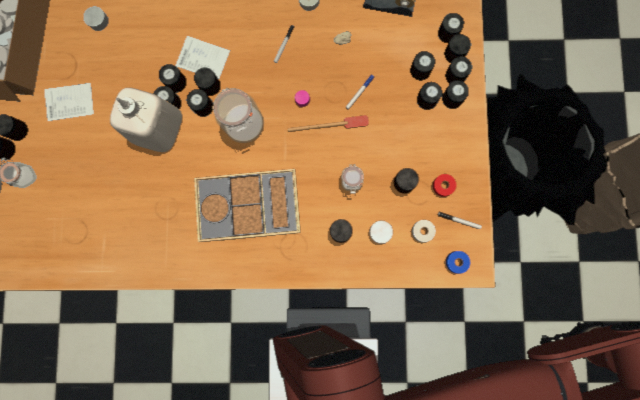

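View pics/scene0.png

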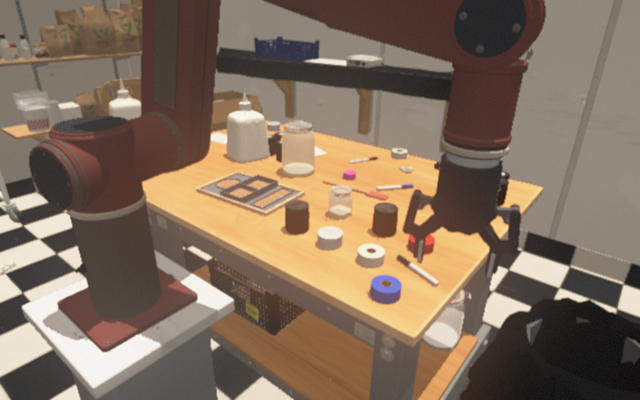

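The top view shows the kit jars at (341,231) and (406,181), the white roll at (424,231), and the marker at (460,220). The tin is at (381,232), the clip jar at (351,180), and the caddy at about (247,205). Inserts run roll, jars, marker from left to right. I'll zoom in for exact pixels.

```bash
python3 - <<'E'
from h import *
im=cv2.imread('pics/top0.png')
a=cv2.resize(im[160:280,190:310],None,fx=5,fy=5,interpolation=cv2.INTER_CUBIC);cv2.imwrite('pics/ca.png',a)
b=cv2.resize(im[155:280,325:485],None,fx=4.7,fy=4.7,interpolation=cv2.INTER_CUBIC)
cv2.imwrite('pics/cb.png',b)
E
```

```text
(no output)
```

View pics/ca.png

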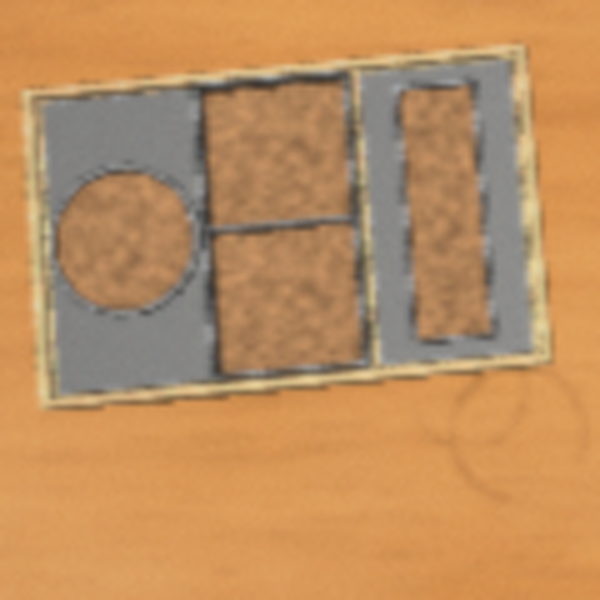

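View pics/cb.png

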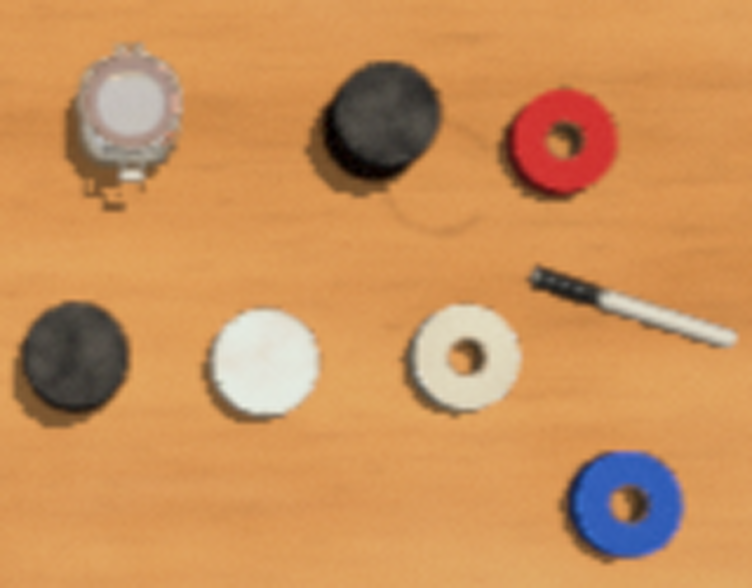

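The caddy corners in the crop are at (24,92), (523,46), (550,360) and (44,407). The ring centre is at (126,241), the trough at (446,212) and the cross wall at (283,225). In the object crop, the jar lids are at (76,355) and (387,116), the roll at (465,357), and the marker runs from (533,277) to (735,340).

```bash
python3 - <<'E'
from h import *
np.set_printoptions(precision=4,suppress=True)
A=lambda p:(np.array(p,float)+.5)/5-.5+[190,160]
B=lambda p:(np.array(p,float)+.5)/4.7-.5+[325,155]
c=at('top',A([(24,92),(523,46),(550,360),(44,407)]),.014);print('rim',c,c.mean(0))
for i in range(4):print(np.linalg.norm(c[i]-c[i-1]),end=' ')
u=(c[0]+c[3]-c[1]-c[2]);u=u/np.linalg.norm(u);v=(c[0]+c[1]-c[2]-c[3]);v/=np.linalg.norm(v)
print('\nang',np.degrees([np.arctan2(-u[0],u[1]),np.arctan2(v[1],v[0])]),u,v)
m=c.mean(0);print('ins',m+.098*u,m,m-.098*u,'cells',m+.0443*v,m-.0443*v)
print('ring,trough',at('top',A([(126,241),(446,212)]),[.014,.014]),'wall',at('top',A([(283,225)]),.029))
print('jars',at('top',B([(76,355),(387,116)]),.078))
print('roll',at('top',B([(465,357)]),.03),'tin',at('top',B([(264,361)]),.036),'clip',at('top',B([(130,102)]),.08))
k=at('top',B([(533,277),(735,340)]),.008);print('marker',k,k.mean(0),np.linalg.norm(k[0]-k[1]),np.degrees(np.arctan2(*(k[0]-k[1])[[1,0]])))
print('red,blue',at('top',B([(563,140),(627,503)]),.03))
print(np.degrees(np.arctan2(state()['eef_rot'][1,1],state()['eef_rot'][0,1])))
E
```

```text
rim [[0.6337 0.3909 0.014 ]
 [0.6584 0.0848 0.014 ]
 [0.4669 0.0687 0.014 ]
 [0.4415 0.3741 0.014 ]] [0.5501 0.2296 0.014 ]
0.19296788279323726 0.3070668656100484 0.19214784186083836 0.30650782215816513 
ang [4.6821 4.9091] [-0.0816  0.9967  0.    ] [0.9963 0.0856 0.    ]
ins [0.5421 0.3273 0.014 ] [0.5501 0.2296 0.014 ] [0.5581 0.132  0.014 ] cells [0.5942 0.2334 0.014 ] [0.506  0.2258 0.014 ]
ring,trough [[0.5414 0.3263 0.014 ]
 [0.557  0.1316 0.014 ]] wall [[0.5486 0.2279 0.029 ]]
jars [[ 0.4668 -0.0547  0.078 ]
 [ 0.6121 -0.2479  0.078 ]]
roll [[ 0.4657 -0.2991  0.03  ]] tin [[ 0.4641 -0.1726  0.036 ]] clip [[ 0.6224 -0.0898  0.08  ]]
marker [[ 0.5175 -0.3478  0.008 ]
 [ 0.476  -0.4741  0.008 ]] [ 0.4968 -0.4109  0.008 ] 0.13297223256270366 71.81809761591349
red,blue [[ 0.6027 -0.3654  0.03  ]
 [ 0.3741 -0.3965  0.03  ]]
-71.10827188043594
```

Everything is located, and the caddy is turned about 4.8°. I'll start with the marker. Its midpoint is (0.497,-0.411) and the jaws need to be at -18.2°.

```bash
python3 -m handwheel '{"grip":[1,1,1,1,1,1,1,1,1,1,1],"offset":[[2.95,1.8,-0.7],[2.95,1.8,-0.7],[2.95,1.8,-0.7],[2.95,1.8,-0.7],[2.95,1.8,-0.7],[2.95,1.8,-0.7],[2.95,1.8,-0.7],[2.95,1.8,-0.7],[2.95,1.8,-0.7],[2.95,1.8,-0.7],[0,0,0]],"spin":[5.3,5.3,5.3,5.3,5.3,5.3,5.3,5.3,5.3,5.2,0]}'
cat >> h.py <<'E'
def tell():
    s=state();R=s['eef_rot'];print('tcp',np.round(s['eef_pos'],4),'yaw',round(np.degrees(np.arctan2(R[1,1],R[0,1])),2),'tilt',np.round(R[:,2],3),'t',s['time'],'gw',round(s['grip_width'],3),s['finger_force']);return s
E
python3 - <<'E'
from h import *
s=tell();snap('wrist','w1.png')
E
```

```text
time: 1.25
eef_pos: [0.4999, -0.4078, 0.1509]
eef_rot: [[0.307, 0.952, -0.001], [0.952, -0.307, 0.003], [0.003, -0.001, -1.0]]
contact_force: [-1.0, 0.0, -0.3]
grip_width: 0.996
finger_force: 0.0
tcp [ 0.4999 -0.4078  0.1509] yaw -17.85 tilt [-0.001  0.003 -1.   ] t 1.25 gw 0.996 0.0
```

View pics/w1.png

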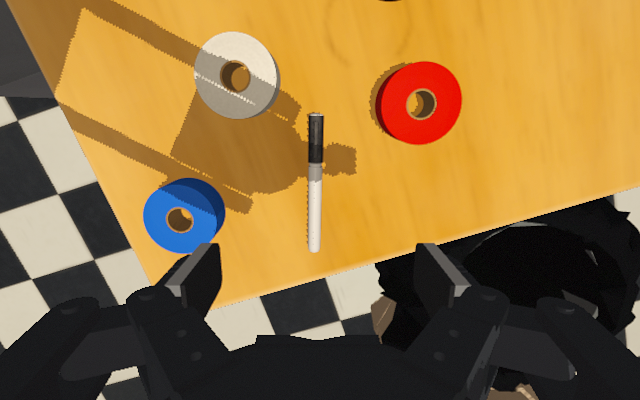

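The wrist view shows the marker from (316,114) to (314,252), the white roll centred at (237,75), red at (420,103) and blue at (184,215). I'll cross-check these against the top view.

```bash
python3 - <<'E'
from h import *
np.set_printoptions(precision=4,suppress=True)
s=tell()
k=at('wrist',[(316,114),(314,251)],.009,s);print(k,k.mean(0),np.degrees(np.arctan2(*(k[0]-k[1])[[1,0]])))
print(at('wrist',[(237,75)],.03,s))
E
```

```text
tcp [ 0.4984 -0.4094  0.1514] yaw -18.03 tilt [-0.001  0.002 -1.   ] t 1.3 gw 1.001 0.0
[[ 0.5174 -0.3526  0.009 ]
 [ 0.4746 -0.4775  0.009 ]] [ 0.496 -0.415  0.009] 71.10938102400972
[[ 0.4669 -0.3041  0.03  ]]
```

```bash
python3 -m handwheel '{"grip":[1,1,1,1,1,1,0,0,0,0,0,0,0,0],"offset":[[0,-0.1,-3.3],[0,0,-3.3],[0,0,-3.3],[0,0,-2.9],[0,0,-0.5],[0,0,0],[0,0,0],[0,0,0],[0,0,0],[0,0,0],[0,0,0],[0,0,0],[0,0,0],[0,0,0]],"spin":[0,0,0,0,0,0,0,0,0,0,0,0,0,0]}'
```

```text
time: 2.7
eef_pos: [0.4974, -0.4122, 0.0196]
eef_rot: [[0.312, 0.95, -0.0], [0.95, -0.312, 0.0], [0.0, -0.0, -1.0]]
contact_force: [0.3, 0.3, 0.3]
grip_width: 0.0
finger_force: 0.0
```

The jaws shut completely, so the marker isn't between the pads. I'll look.

```bash
python3 - <<'E'
from h import *
s=tell();snap('wrist','w2.png')
E
```

```text
tcp [ 0.4974 -0.4122  0.0196] yaw -18.2 tilt [-0.  0. -1.] t 2.7 gw 0.0 0.0
```

View pics/w2.png

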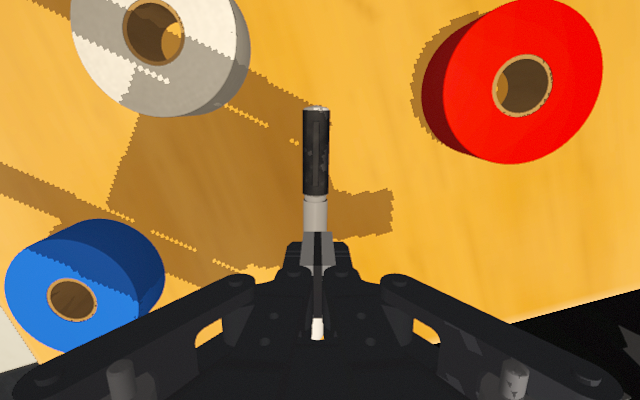

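The pads closed just above the marker and it hasn't moved: cap end at (316,108), barrel running under the pads. I'll regrip about 4 mm lower, opening only partway so the tips clear.

```bash
python3 -m handwheel '{"grip":[0.5,0.5,0.5,0.5,0.5,0.5,0.5,0,0,0,0,0,0],"offset":[[0,0,1],[0,0,0],[0,0,0],[0,0,0],[0,0,-0.8],[0,0,-0.6],[0,0,0],[0,0,0],[0,0,0],[0,0,0],[0,0,0],[0,0,0],[0,0,0]],"spin":[0,0,0,0,0,0,0,0,0,0,0,0,0]}'
```

```text
time: 4.05
eef_pos: [0.4975, -0.4124, 0.0159]
eef_rot: [[0.312, 0.95, 0.0], [0.95, -0.312, -0.0], [-0.0, 0.0, -1.0]]
contact_force: [-0.2, -0.7, 0.8]
grip_width: -0.001
finger_force: 0.0
```

```bash
python3 - <<'E'
from h import *
c=calibration('wrist');H=np.array(c['hand_eye']);K=c['intrinsics']
for z in(-.01,-.005,0,.005,.01,.014):
    for x in(.011,-.011):
        p=np.linalg.inv(H)@[x,0,z,1];q=K@p[:3];print(z,x,q[:2]/q[2])
s=tell();snap('wrist','w3.png');im=cv2.imread('pics/w3.png');cv2.imwrite('pics/w3c.png',cv2.resize(im[90:290,220:420],None,fx=3,fy=3))
E
```

```text
-0.01 0.011 [313.87070096 227.73054135]
-0.01 -0.011 [313.94757104 270.2976337 ]
-0.005 0.011 [313.95894414 223.98393253]
-0.005 -0.011 [314.03035168 265.40452735]
0 0.011 [314.04184922 220.46396788]
0 -0.011 [314.10829822 260.79716083]
0.005 0.011 [314.11988634 217.15068556]
0.005 -0.011 [314.18182209 256.45121494]
0.01 0.011 [314.19347204 214.02640105]
0.01 -0.011 [314.25128933 252.34505409]
0.014 0.011 [314.2493858  211.65242715]
0.014 -0.011 [314.30416309 249.21972276]
tcp [ 0.4975 -0.4124  0.0159] yaw -18.2 tilt [ 0. -0. -1.] t 4.05 gw -0.001 0.0
```

View pics/w3c.png

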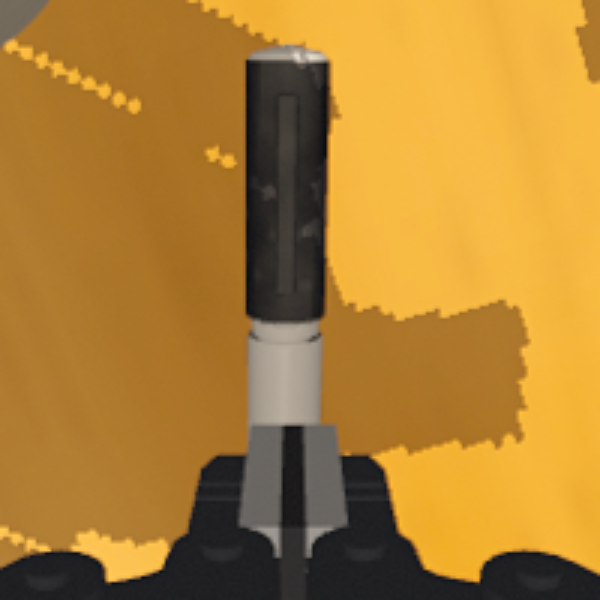

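The marker is still untouched. The visible tips (crop row 425, image row 232) project to about 10–15 mm behind the TCP, so they are higher than stated. I'll feel my way down in small steps, watching the force.

```bash
python3 -m handwheel '{"grip":[0.4,0.4,0.4,0.4,0.4],"offset":[[0,0,0.5],[0,0,0],[0,0,0],[0,0,-0.4],[0,0,-0.4]],"spin":[0,0,0,0,0]}' | egrep 'pos|force|width'
for i in 1; do :; done
python3 -m handwheel '{"grip":[0.4,0.4,0.4],"offset":[[0,0,-0.2],[0,0,-0.2],[0,0,0]],"spin":[0,0,0]}' | egrep 'pos|force|width'
```

```text
eef_pos: [0.4974, -0.4123, 0.0124]
contact_force: [-0.3, -0.3, -0.6]
grip_width: 0.397
finger_force: 0.0
eef_pos: [0.4971, -0.412, 0.0081]
contact_force: [-0.9, 0.4, -0.4]
grip_width: 0.399
finger_force: 0.0
```

```bash
python3 -m handwheel '{"grip":[0.4,0.4,0.4],"offset":[[0,0,-0.3],[0,0,-0.3],[0,0,0]],"spin":[0,0,0]}' | egrep 'pos|force|width'
python3 -m handwheel '{"grip":[0.2,0,0,0,0,0],"offset":[[0,0,0],[0,0,0],[0,0,0],[0,0,0],[0,0,0],[0,0,0]],"spin":[0,0,0,0,0,0]}' | egrep 'pos|force|width'
```

```text
eef_pos: [0.4971, -0.412, 0.0021]
contact_force: [-0.7, 0.0, 0.3]
grip_width: 0.4
finger_force: 0.0
eef_pos: [0.4975, -0.4125, 0.0029]
contact_force: [0.1, -0.6, 1.8]
grip_width: 0.121
finger_force: 58.9
```

The marker is gripped at 59 N with TCP z = 0.003. I'll lift a little and check that it holds.

```bash
python3 -m handwheel '{"grip":[0,0,0,0],"offset":[[0,0,1],[0,0,2],[0,0,3],[0,0,0]],"spin":[0,0,0,0]}' | egrep 'pos|force|width'
python3 - <<'E'
from h import *
s=tell();snap('wrist','w4.png')
im=cv2.imread('pics/w4.png');t=cv2.imread('pics/w4.png')
cv2.imwrite('pics/w4c.png',np.hstack([im[:, 160:480],snap('scene','s4.png')[100:,320:,::-1].repeat(1,0).copy() if 0 else cv2.resize(snap('scene','s4.png')[180:300,360:456,::-1],(320,400))]))
E
```

```text
eef_pos: [0.4999, -0.4149, 0.0683]
contact_force: [0.3, -0.2, 1.0]
grip_width: 0.116
finger_force: 58.6
tcp [ 0.4999 -0.4149  0.0683] yaw -18.2 tilt [ 0.006 -0.006 -1.   ] t 6.2 gw 0.116 58.635244513861835
```

View pics/w4c.png

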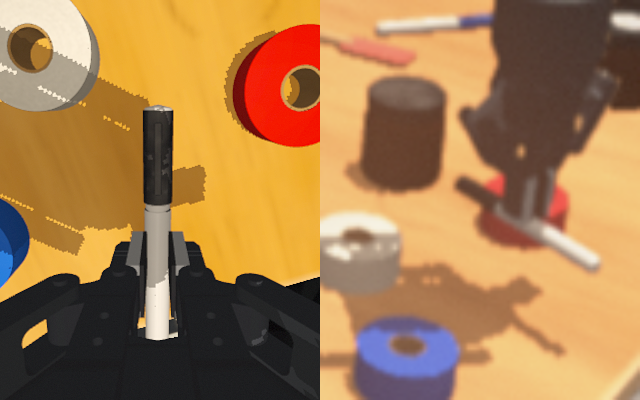

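The marker is held level across its middle. Cap end is at (157,108) in the crop. Now I'll carry it over the trough, turning it -67°.

```bash
python3 -m handwheel '{"grip":[0,0,0,0,0,0,0,0,0,0,0,0,0,0,0,0,0,0],"offset":[[0,0,4],[0,1,4],[0.4,3,0],[0.4,3.5,0],[0.4,3.8,0],[0.4,3.8,0],[0.4,3.8,0],[0.4,3.8,0],[0.4,3.8,0],[0.4,3.8,0],[0.4,3.8,0],[0.4,3.8,0],[0.4,3.8,0],[0.4,3.8,0],[0.4,3.5,0],[0.4,3.0,0],[0.4,2.4,0],[0,0,0]],"spin":[0,0,-4.5,-4.5,-4.5,-4.5,-4.5,-4.5,-4.5,-4.5,-4.5,-4.5,-4.5,-4.5,-4.5,-4.5,-4.0,0]}'; python3 - <<'E'
from h import *
s=tell()
E
```

```text
time: 8.1
eef_pos: [0.5564, 0.1344, 0.1413]
eef_rot: [[0.996, 0.086, -0.002], [0.086, -0.996, 0.001], [-0.002, -0.001, -1.0]]
contact_force: [-0.4, -0.3, 0.4]
grip_width: 0.118
finger_force: 58.8
tcp [0.5564 0.1344 0.1413] yaw -85.09 tilt [-0.002  0.001 -1.   ] t 8.1 gw 0.118 58.76370370388031
```

```bash
python3 -m handwheel '{"grip":[0,0,0,0,0,0],"offset":[[0,0,-3.5],[0,0,-3.5],[0,0,-3],[0,0,-1.5],[0,0,0],[0,0,0]],"spin":[0,0,0,0,0,0]}'; python3 - <<'E'
from h import *
s=tell();im=snap('wrist','w5.png')
E
```

```text
time: 8.7
eef_pos: [0.5578, 0.1313, 0.0283]
eef_rot: [[0.997, 0.084, 0.0], [0.084, -0.997, -0.0], [0.0, 0.0, -1.0]]
contact_force: [1.3, -0.2, 0.0]
grip_width: 0.12
finger_force: 58.8
tcp [0.5578 0.1313 0.0283] yaw -85.21 tilt [ 0. -0. -1.] t 8.7 gw 0.12 58.7613838724792
```

View pics/w5.png

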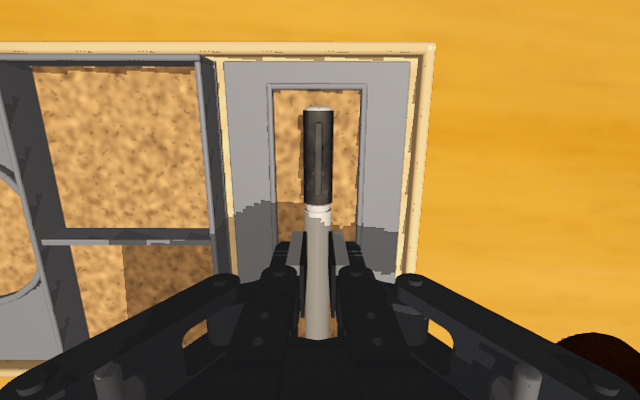

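The marker is over the trough. Cap end is at (318,108), the far trough lip spans (272..363, 88), and the jar cross wall centre is near (127,236). I'll check alignment numerically.

```bash
python3 - <<'E'
from h import *
np.set_printoptions(precision=4,suppress=True)
s=tell()
print('cap',at('wrist',[(318,109)],.025+.007,s))
print('lip in end',at('wrist',[(276,90),(361,90)],.013,s))
print('rim corner out',at('wrist',[(435,44)],.014,s), 'far wall',at('wrist',[(126,232)],.029,s))
print(np.array([.5575,.132])+.076*np.array([.9963,.0840]), np.array([.5575,.132])+.067*np.array([.9963,.0840]))
E
```

```text
tcp [0.5587 0.1315 0.0292] yaw -85.2 tilt [ 0.002  0.    -1.   ] t 8.75 gw 0.118 58.76174323260784
cap [[0.625  0.1355 0.032 ]]
lip in end [[0.6323 0.1569 0.013 ]
 [0.6358 0.115  0.013 ]]
rim corner out [[0.6595 0.0825 0.014 ]] far wall [[0.5573 0.2265 0.029 ]]
[0.6332 0.1384] [0.6243 0.1376]
```

Alignment is within 2 mm. I'll lower until it touches.

```bash
python3 -m handwheel '{"grip":[0,0,0,0],"offset":[[0,0,-0.9],[0,0,-0.5],[0,0,-0.2],[0,0,0]],"spin":[0,0,0,0]}' | egrep 'pos|force'
python3 -m handwheel '{"grip":[0,0],"offset":[[0,0,-0.1],[0,0,0]],"spin":[0,0]}' | egrep 'pos|force'
```

```text
eef_pos: [0.5571, 0.1317, 0.0114]
contact_force: [0.6, 0.0, 0.3]
finger_force: 58.8
eef_pos: [0.5576, 0.1317, 0.0109]
contact_force: [0.4, 0.4, 0.5]
finger_force: 58.9
```

Now at the floor. I'll open slightly, rise, and head for the roll at (0.466,-0.301) with jaws at -85°.

```bash
python3 -m handwheel '{"grip":[0.2,0.28,0.28,0.28,0.4,1,1,1,1,1,1,1,1,1,1,1,1,1],"offset":[[0,0,-0.1],[0,0,0],[0,0,0.5],[0,0,1.5],[0,0,4],[0,0,4],[0,0,4],[-0.9,-4.3,0],[-0.9,-4.3,0],[-0.9,-4.3,0],[-0.9,-4.3,0],[-0.9,-4.3,0],[-0.9,-4.3,0],[-0.9,-4.3,0],[-0.9,-4.3,0],[-0.9,-4.3,0],[-1.0,-4.6,0],[0,0,0]],"spin":[0,0,0,0,0,0,0,0,0,0,0,0,0,0,0,0,0,0]}' | egrep 'time|pos|force'; python3 - <<'E'
from h import *
np.set_printoptions(precision=4,suppress=True)
s=tell();im=snap('wrist','w6.png');t=snap('top','t6.png')
cv2.imwrite('pics/c6.png',np.vstack([im[:,:,::-1],cv2.resize(t[165:245,190:318,::-1],(640,400),interpolation=cv2.INTER_CUBIC)])[::1])
cv2.imwrite('pics/c6.png',cv2.resize(cv2.imread('pics/c6.png'),(480,600)))
E
```

```text
time: 11.15
eef_pos: [0.4654, -0.3069, 0.1517]
contact_force: [0.4, 0.7, -0.3]
finger_force: 0.0
tcp [ 0.4654 -0.3069  0.1517] yaw -85.51 tilt [ 0.002 -0.004 -1.   ] t 11.15 gw 1.0 0.0
```

View pics/c6.png

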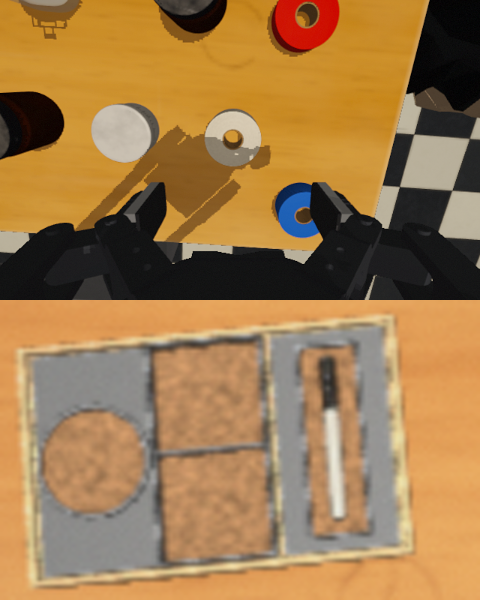

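The marker lies centred in the trough. The roll's top centre is at about wrist pixel (310,185).

```bash
python3 -m handwheel '{"grip":[1],"offset":[[0,0,0]],"spin":[0]}' | egrep 'pos'; python3 - <<'E'
from h import *
s=tell();im=snap('wrist','w7.png')
hs=cv2.cvtColor(im,cv2.COLOR_RGB2HSV);P=np.array([[x,y] for x in range(255,365) for y in range(130,235)])
g=((hs[...,1]<75)&(hs[...,2]>110)).astype(np.uint8)
n,l,st,c=cv2.connectedComponentsWithStats(g)
for i in range(1,n):
    if st[i,4]>300 and 120<c[i][1]<250: print(st[i],c[i])
for p in[(310,185)]:print(at('wrist',[p],.03,s))
E
```

```text
eef_pos: [0.4666, -0.3004, 0.1503]
tcp [ 0.4666 -0.3004  0.1503] yaw -85.18 tilt [ 0.  0. -1.] t 11.35 gw 1.0 0.0
[537 126  29  55 880] [550.92954545 157.5       ]
[ 130  140   80   78 4824] [169.34494196 178.58312604]
[ 281  150   75   74 3735] [318.1935743  186.06987952]
[ 536  181  104  142 7991] [593.91590539 243.80640721]
[[ 0.46855877 -0.29528846  0.03      ]]
```

```bash
python3 -m handwheel '{"grip":[1,1,1,1,1,1,1],"offset":[[0.1,-0.1,-4],[0,0,-4],[0,0,-3],[0,0,-2],[0,0,-1],[0,0,-0.7],[0,0,0]],"spin":[0,0,0,0,0,0,0]}'| egrep 'pos|force' 
python3 -m handwheel '{"grip":[0,0,0,0,0],"offset":[[0,0,0],[0,0,0],[0,0,0],[0,0,0],[0,0,0]],"spin":[0,0,0,0,0]}'| egrep 'time|pos|force|width'
```

```text
eef_pos: [0.4677, -0.3017, 0.0027]
contact_force: [-0.6, -0.0, 0.2]
finger_force: 0.0
time: 12.6
eef_pos: [0.4688, -0.3034, 0.0048]
contact_force: [0.5, 1.0, 7.0]
grip_width: 0.741
finger_force: 66.3
```

Gripped, but with 7 N vertically. I'll lift slightly and look at where the tips sit on the roll.

```bash
python3 -m handwheel '{"grip":[0,0,0,0],"offset":[[0,0,2],[0,0,4],[0,0,4],[0,0,0]],"spin":[0,0,0,0]}'| egrep 'time|pos|force|width'
python3 - <<'E'
from h import *
s=tell();w=snap('wrist','w8.png');im=snap('scene','s8.png')[:,:,::-1]
R=cv2.Rodrigues(np.array(calibration('scene')['rvec']))[0]
p=cv2.projectPoints(np.array([s['eef_pos']]),calibration('scene')['rvec'],calibration('scene')['tvec'],calibration('scene')['intrinsics'],None)[0].ravel();print(p)
x,y=p.astype(int);cv2.imwrite('pics/c8.png',np.hstack([cv2.resize(im[y-60:y+40,x-50:x+50],(400,400),interpolation=cv2.INTER_CUBIC),w[:,120:520,::-1]]))
E
```

```text
time: 13.0
eef_pos: [0.4712, -0.3056, 0.11]
contact_force: [0.5, -0.3, -0.5]
grip_width: 0.74
finger_force: 66.4
tcp [ 0.4712 -0.3056  0.11  ] yaw -85.21 tilt [ 0.009 -0.008 -1.   ] t 13.0 gw 0.74 66.39330625534058
[375.84844796 220.76588526]
```

View pics/c8.png

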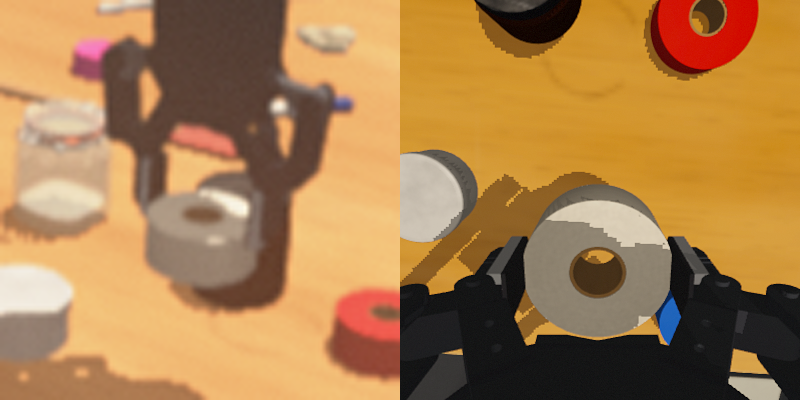

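The roll is held flat, with the finger tips roughly 8–10 mm above its underside, so they clear the ring lip. I'll carry it to the ring at (0.5415,0.327).

```bash
python3 -m handwheel '{"grip":[0,0,0,0,0,0,0,0,0,0,0,0,0,0,0,0,0,0,0,0],"offset":[[0,0,3],[0,1,3],[0.5,3,0],[0.5,4.2,0],[0.5,4.2,0],[0.5,4.2,0],[0.5,4.2,0],[0.5,4.2,0],[0.5,4.2,0],[0.5,4.2,0],[0.5,4.2,0],[0.5,4.2,0],[0.5,4.2,0],[0.5,4.2,0],[0.5,4.2,0],[0.5,4.2,0],[0.4,3.4,0],[0,0.9,0],[0,0,0],[0,0,0]],"spin":[0,0,0,0,0,0,0,0,0,0,0,0,0,0,0,0,0,0,0,0]}'; python3 - <<'E'
from h import *
s=tell()
E
```

```text
time: 15.1
eef_pos: [0.5406, 0.3255, 0.1611]
eef_rot: [[0.997, 0.084, -0.002], [0.084, -0.997, -0.002], [-0.003, 0.002, -1.0]]
contact_force: [0.4, -0.3, -1.2]
grip_width: 0.746
finger_force: 66.5
tcp [0.5406 0.3255 0.1611] yaw -85.21 tilt [-0.002 -0.002 -1.   ] t 15.1 gw 0.746 66.47778153419495
```

```bash
python3 -m handwheel '{"grip":[0,0,0,0,0,0,0],"offset":[[0,0.1,-3.5],[0,0,-3.5],[0,0,-3],[0,0,-2],[0,0,-1.3],[0,0,-0.5],[0,0,0]],"spin":[0,0,0,0,0,0,0]}'| egrep 'pos|force'
python3 -m handwheel '{"grip":[0,0,0,0],"offset":[[0,0,-0.4],[0,0,-0.3],[0,0,0],[0,0,0]],"spin":[0,0,0,0]}'| egrep 'pos|force'
```

```text
eef_pos: [0.5415, 0.3269, 0.0246]
contact_force: [-0.3, 1.1, -1.6]
finger_force: 66.5
eef_pos: [0.5416, 0.3279, 0.0181]
contact_force: [-0.1, -0.6, -1.5]
finger_force: 66.5
```

```bash
python3 -m handwheel '{"grip":[0,0,0],"offset":[[0,0,-0.3],[0,0,0],[0,0,0]],"spin":[0,0,0]}'| egrep 'pos|force'
python3 -m handwheel '{"grip":[0,0,0],"offset":[[0,0,-0.2],[0,0,0],[0,0,0]],"spin":[0,0,0]}'| egrep 'pos|force'
python3 -m handwheel '{"grip":[0,0,0],"offset":[[0,0,-0.1],[0,0,0],[0,0,0]],"spin":[0,0,0]}'| egrep 'pos|force'
```

```text
eef_pos: [0.5413, 0.3277, 0.0146]
contact_force: [-0.5, -0.7, -1.6]
finger_force: 66.5
eef_pos: [0.5416, 0.3278, 0.0128]
contact_force: [-0.2, -0.1, -1.3]
finger_force: 66.6
eef_pos: [0.5416, 0.3278, 0.0128]
contact_force: [-2.3, 0.3, 7.5]
finger_force: 67.5
```

Contact at 7.5 N. I'll release with a small opening because the jar insert's wall is close, then rise.

```bash
python3 -m handwheel '{"grip":[0.79,0.79,0.79,0.79,0.79,1],"offset":[[0,0,0],[0,0,0],[0,0,0.5],[0,0,2],[0,0,4],[0,0,5]],"spin":[0,0,0,0,0,0]}'| egrep 'time|pos|force|width'
python3 - <<'E'
from h import *
s=tell();w=snap('wrist','w9.png')[:,:,::-1];cv2.imwrite('pics/c9.png',w)
E
```

```text
time: 17.7
eef_pos: [0.5395, 0.3268, 0.1254]
contact_force: [0.8, 0.9, -0.1]
grip_width: 0.934
finger_force: 0.0
tcp [0.5395 0.3268 0.1254] yaw -85.21 tilt [-0.005 -0.002 -1.   ] t 17.7 gw 0.934 0.0
```

View pics/c9.png

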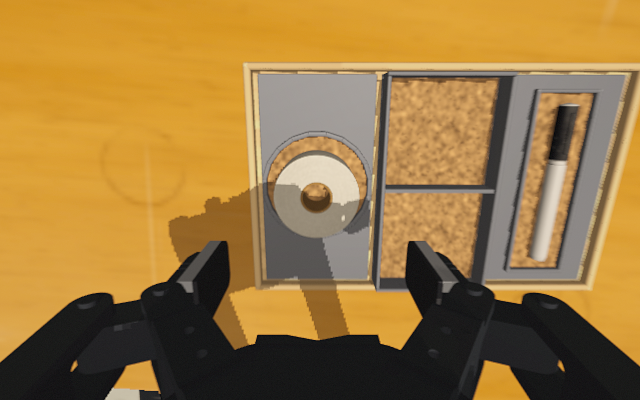

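The roll sits flat inside the ring, with its top centre at (316,195). The ring spans columns 265–369 with its top at row 131. I'll compute the offset.

```bash
python3 -m handwheel '{"grip":[1],"offset":[[0,0,0]],"spin":[0]}' | egrep 'pos'; python3 - <<'E'
from h import *
np.set_printoptions(precision=4,suppress=True)
s=tell()
s['eef_pos']=np.array([.5403,.3270,.127])
print(at('wrist',[(316,195)],.038,s), at('wrist',[(265,186),(369,186),(317,131)],.014,s))
E
```

```text
eef_pos: [0.5448, 0.3292, 0.1324]
tcp [0.5448 0.3292 0.1324] yaw -85.2 tilt [ 0.009  0.004 -1.   ] t 17.85 gw 1.002 0.0
[[0.5429 0.3271 0.038 ]] [[0.5408 0.3704 0.014 ]
 [0.5483 0.2828 0.014 ]
 [0.5901 0.3305 0.014 ]]
```

The roll is within about 3 mm of the ring centre. Next is jar 2 at (0.612,-0.248).

```bash
python3 -m handwheel '{"grip":[1,1,1,1,1,1,1,1,1,1,1,1,1,1,1,1,1],"offset":[[0,-1,3],[0.5,-4.1,0],[0.5,-4.1,0],[0.5,-4.1,0],[0.5,-4.1,0],[0.5,-4.1,0],[0.5,-4.1,0],[0.5,-4.1,0],[0.5,-4.1,0],[0.5,-4.1,0],[0.5,-4.1,0],[0.5,-4.1,0],[0.5,-4.1,0],[0.5,-4.1,0],[0.5,-3.3,0],[0,0,0],[0,0,0]],"spin":[0,0,0,0,0,0,0,0,0,0,0,0,0,0,0,0,0]}'| egrep 'time|pos'; python3 - <<'E'
from h import *
np.set_printoptions(precision=4,suppress=True)
s=tell();im=snap('wrist','w10.png');g=cv2.cvtColor(im,cv2.COLOR_RGB2GRAY)
hs=cv2.cvtColor(im,cv2.COLOR_RGB2HSV);m=((hs[...,2]<110)&(hs[...,1]<90)).astype(np.uint8);m[260:]=0
n,l,st,c=cv2.connectedComponentsWithStats(m)
for i in range(1,n):
    if st[i,4]>1500: print(st[i],c[i],at('wrist',[c[i]],.078,s))
E
```

```text
time: 19.55
eef_pos: [0.6105, -0.2486, 0.1552]
tcp [ 0.6105 -0.2486  0.1552] yaw -85.31 tilt [-0.002  0.002 -1.   ] t 19.55 gw 1.003 0.0
[ 574   17   66  243 5799] [617.1604 165.3133] [[ 0.6554 -0.4616  0.078 ]]
[ 277  151   86   85 5756] [319.4256 193.107 ] [[ 0.6171 -0.2508  0.078 ]]
```

View pics/w10.png

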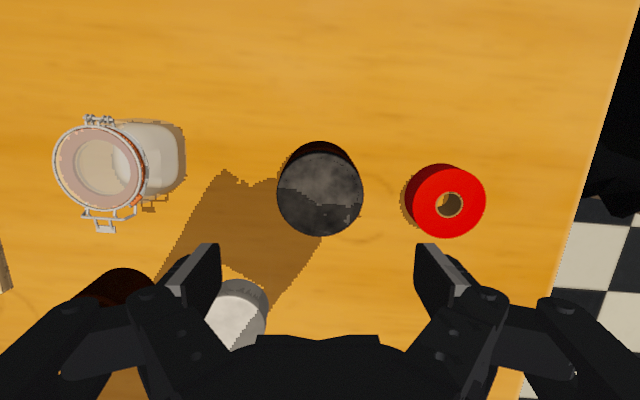

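The jar's lid is centred between the jaws at (319,193). The red roll at (450,203) and clip jar at (100,165) are clear. I'll descend and grip.

```bash
python3 -m handwheel '{"grip":[1,1,1,1,1,1,1],"offset":[[0.3,0,-4],[0,0,-3],[0,0,-2],[0,0,-1.5],[0,0,-1],[0,0,-0.5],[0,0,0]],"spin":[0,0,0,0,0,0,0]}'| egrep 'pos|force' 
python3 -m handwheel '{"grip":[0,0,0,0,0],"offset":[[0,0,0],[0,0,0],[0,0,0],[0,0,0],[0,0,0]],"spin":[0,0,0,0,0]}'| egrep 'time|pos|force|width'
```

```text
eef_pos: [0.6145, -0.248, 0.0367]
contact_force: [0.3, -0.8, 0.6]
finger_force: 0.0
time: 20.8
eef_pos: [0.6158, -0.2491, 0.0388]
contact_force: [0.3, 0.6, 6.0]
grip_width: 0.767
finger_force: 67.3
```

```bash
python3 -m handwheel '{"grip":[0,0,0,0,0,0,0,0,0,0,0,0,0,0,0,0,0,0,0,0],"offset":[[0,0,2],[0,0,4],[0,0,4],[0,0,4],[0,1,0],[-0.2,3,0],[-0.2,4,0],[-0.2,4,0],[-0.2,4,0],[-0.2,4,0],[-0.2,4,0],[-0.2,4,0],[-0.2,4,0],[-0.2,4,0],[-0.2,4,0],[-0.2,4,0],[0,3.1,0],[0,1,0],[0,0,0],[0,0,0]],"spin":[0,0,0,0,0,0,0,0,0,0,0,0,0,0,0,0,0,0,0,0]}'; python3 - <<'E'
from h import *
s=tell()
E
```

```text
time: 22.8
eef_pos: [0.592, 0.2317, 0.1759]
eef_rot: [[0.997, 0.084, -0.001], [0.084, -0.997, -0.001], [-0.001, 0.001, -1.0]]
contact_force: [-0.2, -0.4, -2.2]
grip_width: 0.763
finger_force: 67.1
tcp [0.592  0.2317 0.1759] yaw -85.21 tilt [-0.001 -0.001 -1.   ] t 22.8 gw 0.763 67.10118055343628
```

```bash
python3 - <<'E'
from h import *
np.set_printoptions(precision=4,suppress=True)
s=tell();R=s['eef_rot'];s['eef_pos']=np.array([.5403,.3270,.127])
print('w9 cross wall',at('wrist',[(440,188)],.029,s),'far wall',at('wrist',[(447,75)],.029,s),'rim far/near',at('wrist',[(440,67),(440,289)],.014,s))
s['eef_pos']=np.array([.5582,.1314,.0288])
print('w5 cross wall',at('wrist',[(126,236)],.029,s),'far rim',at('wrist',[(126,46)],.014,s),'side wall',at('wrist',[(212,100)],.029,s))
E
```

```text
tcp [0.592  0.2317 0.1759] yaw -85.21 tilt [-0.001 -0.001 -1.   ] t 22.8 gw 0.763 67.10118055343628
w9 cross wall [[0.5537 0.2284 0.029 ]] far wall [[0.638  0.2389 0.029 ]] rim far/near [[0.6451 0.2398 0.014 ]
 [0.4554 0.2044 0.014 ]]
w5 cross wall [[0.5548 0.2263 0.029 ]] far rim [[0.6455 0.2285 0.014 ]] side wall [[0.6244 0.1831 0.029 ]]
```

```bash
python3 -m handwheel '{"grip":[0,0,0,0,0,0,0],"offset":[[0.1,0.1,-3.5],[0.1,0,-3],[0,0,-2.5],[0,0,-1.5],[0,0,-1],[0,0,-0.4],[0,0,0]],"spin":[0,0,0,0,0,0,0]}'| egrep 'pos|force'
python3 -m handwheel '{"grip":[0,0,0,0],"offset":[[0,0,-0.4],[0,0,-0.3],[0,0,0],[0,0,0]],"spin":[0,0,0,0]}'| egrep 'pos|force'
python3 -m handwheel '{"grip":[0,0,0],"offset":[[0,0,-0.2],[0,0,0],[0,0,0]],"spin":[0,0,0]}'| egrep 'pos|force'
```

```text
eef_pos: [0.5949, 0.2334, 0.0581]
contact_force: [0.0, -0.1, -1.3]
finger_force: 67.1
eef_pos: [0.5945, 0.2338, 0.051]
contact_force: [-0.2, -0.2, -0.5]
finger_force: 67.1
eef_pos: [0.5943, 0.2337, 0.0486]
contact_force: [0.8, 1.0, -1.6]
finger_force: 67.1
```

```bash
python3 -m handwheel '{"grip":[0,0,0],"offset":[[0,0,-0.2],[0,0,0],[0,0,0]],"spin":[0,0,0]}'| egrep 'pos|force'
python3 -m handwheel '{"grip":[0,0,0],"offset":[[0,0,-0.1],[0,0,0],[0,0,0]],"spin":[0,0,0]}'| egrep 'pos|force'
```

```text
eef_pos: [0.5946, 0.2338, 0.0468]
contact_force: [0.1, 0.7, -0.2]
finger_force: 67.2
eef_pos: [0.5946, 0.2339, 0.0468]
contact_force: [-2.4, -0.5, 5.8]
finger_force: 68.0
```

Contact made. I'll release, rise, and go to jar 1.

```bash
python3 -m handwheel '{"grip":[0.82,0.9,1,1,1,1,1,1,1,1,1,1,1,1,1,1,1,1],"offset":[[0,0,0],[0,0,0],[0,0,0.5],[0,0,2],[0,0,3],[0,0,4],[0,0,2],[-1.6,-3.6,0],[-1.6,-3.6,0],[-1.6,-3.6,0],[-1.6,-3.6,0],[-1.6,-3.6,0],[-1.6,-3.6,0],[-1.6,-3.6,0],[-1.4,-3.1,0],[0,-0.5,0],[0,0,0],[0,0,0]],"spin":[0,0,0,0,0,0,0,0,0,0,0,0,0,0,0,0,0,0]}'| egrep 'time|pos|force'; python3 - <<'E'
from h import *
np.set_printoptions(precision=4,suppress=True)
s=tell();im=snap('wrist','w11.png')
hs=cv2.cvtColor(im,cv2.COLOR_RGB2HSV);m=((hs[...,2]<110)&(hs[...,1]<90)).astype(np.uint8);m[260:]=0
n,l,st,c=cv2.connectedComponentsWithStats(m)
for i in range(1,n):
    if st[i,4]>1500: print(st[i],c[i],at('wrist',[c[i]],.078,s))
E
```

```text
time: 26.6
eef_pos: [0.4689, -0.0538, 0.161]
contact_force: [0.6, -0.3, 0.2]
finger_force: 0.0
tcp [ 0.4689 -0.0538  0.161 ] yaw -85.21 tilt [ 0.001  0.    -1.   ] t 26.6 gw 1.0 0.0
[   0    0   81  168 3706] [52.3117 85.9104] [[0.5348 0.1344 0.078 ]]
[ 278  157   84   83 5418] [319.399 198.402] [[ 0.47   -0.0567  0.078 ]]
```

```bash
python3 -m handwheel '{"grip":[1,1,1,1,1,1,1],"offset":[[0,-0.2,-4],[0,0,-3],[0,0,-2.4],[0,0,-1.5],[0,0,-1],[0,0,-0.5],[0,0,0]],"spin":[0,0,0,0,0,0,0]}'| egrep 'pos|force' 
python3 -m handwheel '{"grip":[0,0,0,0,0],"offset":[[0,0,0],[0,0,0],[0,0,0],[0,0,0],[0,0,0]],"spin":[0,0,0,0,0]}'| egrep 'time|pos|force|width'
```

```text
eef_pos: [0.4685, -0.0558, 0.0365]
contact_force: [0.3, 0.2, 0.9]
finger_force: 0.0
time: 27.85
eef_pos: [0.4699, -0.0567, 0.0383]
contact_force: [-0.5, -0.0, 7.0]
grip_width: 0.764
finger_force: 67.3
```

```bash
python3 -m handwheel '{"grip":[0,0,0,0,0,0,0,0,0,0,0,0,0,0,0,0],"offset":[[0,0,2],[0,0,4],[0,0,4],[0,0,2],[0,1,0],[0.5,3,0],[0.5,4,0],[0.5,4,0],[0.5,4,0],[0.5,4,0],[0.5,4,0],[0.5,3,0],[0.3,1.2,0],[0,0,0],[0,0,0],[0,0,0]],"spin":[0,0,0,0,0,0,0,0,0,0,0,0,0,0,0,0]}'| egrep 'time|pos|force'
python3 -m handwheel '{"grip":[0,0,0,0,0,0,0],"offset":[[0,0,-3],[0,0,-3],[0,0,-1.5],[0,0,-1.5],[0,0,-0.5],[0,0,0],[0,0,0]],"spin":[0,0,0,0,0,0,0]}'| egrep 'pos|force'
```

```text
time: 29.45
eef_pos: [0.5059, 0.2245, 0.156]
contact_force: [0.2, -0.1, -2.2]
finger_force: 67.3
eef_pos: [0.5073, 0.2259, 0.0628]
contact_force: [-0.0, -0.3, -1.7]
finger_force: 67.4
```

```bash
python3 -m handwheel '{"grip":[0,0,0,0,0,0],"offset":[[0,0,-0.5],[0,0,-0.5],[0,0,-0.3],[0,0,-0.1],[0,0,0],[0,0,0]],"spin":[0,0,0,0,0,0]}'| egrep 'pos|force'
python3 -m handwheel '{"grip":[0,0,0],"offset":[[0,0,-0.2],[0,0,0],[0,0,0]],"spin":[0,0,0]}'| egrep 'pos|force'
python3 -m handwheel '{"grip":[0,0,0],"offset":[[0,0,-0.1],[0,0,0],[0,0,0]],"spin":[0,0,0]}'| egrep 'pos|force'
```

```text
eef_pos: [0.5065, 0.2257, 0.0477]
contact_force: [0.8, 0.1, -2.2]
finger_force: 67.4
eef_pos: [0.5068, 0.2258, 0.0463]
contact_force: [-1.8, -0.2, 4.1]
finger_force: 68.0
eef_pos: [0.5068, 0.2259, 0.0463]
contact_force: [-5.1, -1.3, 12.5]
finger_force: 69.0
```

Seated. I'll release, retreat, and check from the top camera.

```bash
python3 -m handwheel '{"grip":[0.82,0.9,1,1,1,1,1,1,1,1,1,1,1,1,1],"offset":[[0,0,0.1],[0,0,0],[0,0,0.3],[0,0,2],[0,0,3],[0,0,4],[0,0,4],[-1,-4,0],[-1,-4,0],[-1,-4,0],[-1,-4,0],[-1,-4,0],[-1,-4,0],[0,0,0],[0,0,0]],"spin":[0,0,0,0,0,0,0,0,0,0,0,0,0,0,0]}'| egrep 'time|pos|force'; python3 - <<'E'
from h import *
im=snap('top','t12.png');cv2.imwrite('pics/c12.png',cv2.resize(im[155:275,190:350,::-1],(800,600),interpolation=cv2.INTER_CUBIC))
E
```

```text
time: 32.85
eef_pos: [0.4464, -0.0149, 0.1789]
contact_force: [-0.1, 0.1, -0.1]
finger_force: 0.0
```

View pics/c12.png

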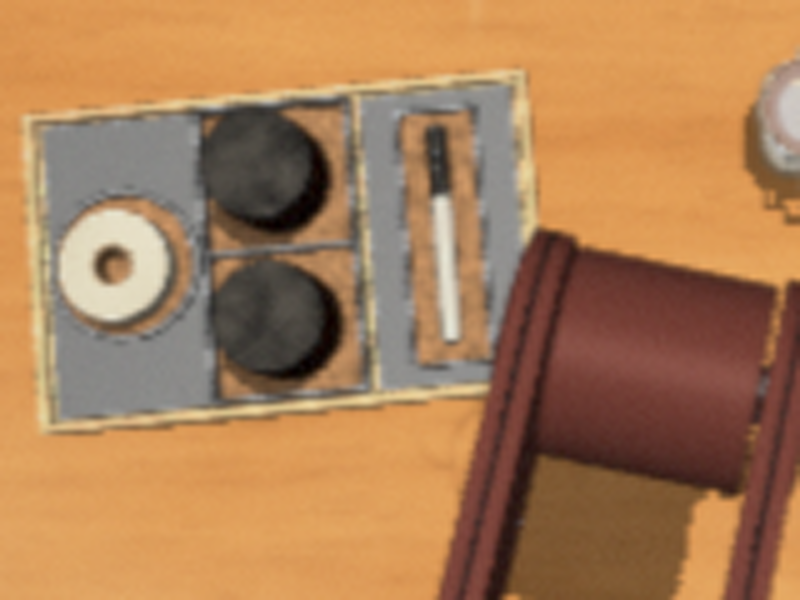

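Lids are at (257,165) and (271,318), the roll at (113,266), and the marker runs from (436,127) to (451,341). I'll check these numerically, along with the tin and clip jar.

```bash
python3 - <<'E'
from h import *
np.set_printoptions(precision=4,suppress=True)
A=lambda p:(np.array(p,float)+.5)/5-.5+[190,155]
p=at('top',A([(257,165),(271,318),(113,266),(436,127),(451,341)]),[.086,.086,.038,.015,.015])
u=np.array([-.084,.9965]);v=np.array([.9965,.084]);m=np.array([.5501,.2296])
for q,o in zip(list(p)+[(p[3]+p[4])/2],(0,0,.098,-.098,-.098,-.098)):
    d=q[:2]-m-o*u;print(q,'insert x,y',d@v,d@u)
E
```

```text
[0.5923 0.233  0.086 ] insert x,y 0.04236361070917882 -0.00011318872597460579
[0.5034 0.2238 0.086 ] insert x,y -0.04706698427137982 -0.001828361294010924
[0.5391 0.3282 0.038 ] insert x,y -0.00265471155300126 0.00112190921511979
[0.6243 0.1378 0.015 ] insert x,y 0.06622775886747896 0.00032094497586777963
[0.4939 0.1283 0.015 ] insert x,y -0.06455433324396902 0.0017510863314444346
[0.5591 0.133  0.015 ] insert x,y 0.0008367128117549205 0.0010360156536561118
```

Everything is within about 3 mm of its seat, the jaws are empty, and the tin, clip jar and spatula were not touched.

```bash
python3 -c "
from station import *
print(hand_in())"
```

```text
the job is handed in; nothing more can be done
None
```

The caddy is filled and handed in: by the top camera, both amber jars, the roll and the marker sit within about 3 mm of their seat centres, and the arm stayed clear of the clip jar, tin and spatula (not re-measured at the end); the hand-in gave no verdict.

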